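# Show which slot the battery is in

### The job

I need the battery from the wooden odds-and-ends box and will take it out myself. Push its sliding lid all the way open with your fingertips, then point at the battery from above, the fingertips two or three centimetres over its middle. Keep pointing there for at least two seconds and finish still pointing, without ever touching the things in the box or disturbing the mug and the egg timer beside it.

Things in the scene. Friction and masses are not known exactly. Their poses are not given: they have to be found in the camera images.
- slide_box: pale wooden box, 168 (x) x 200 (y) x 56 mm high, fixed. Origin: centre of its underside, z up; its x axis runs away from the robot, the way the lid opens. Rims 56 mm high, 10 mm thick; rear (+x) wall 44 mm. Inside, four slots side by side in y, each 42 wide, 150 long (x), floor at 6 mm, dividers 4 thick, 44 high. One thing per slot, in any order, hidden until the lid is open
- box_lid (a joint): sliding lid, in m along the box's +x: 0 shut, 0.14 fully open (a stop); starts at 0 to 0.012. Runs in grooves with about 2 N friction, stays where left. Its upper face is 52 mm above the worktop; fully open, its front edge stands 61 mm to +x of the box's centre
- lid_cleat (a point): centre of the top of the finger cleat: a dark wooden bar across the lid, 14 (box x) x 90 (box y) mm, standing 18 mm above the lid (top 70 mm above the worktop), moving with it. Pushing its near (-x) side towards the box's +x opens the lid. Axes as the box's
- battery: the battery: a round cell lying on its side along its slot, 15 mm diameter, 50 mm long; loose. Origin: the middle of its underside, on the slot's floor, so its top is 15 mm higher
- dropper: small dropper bottle with a rubber bulb, lying along its slot, 102 mm long, 34 mm thick; loose. Origin: the middle of its underside
- peg: wooden clothes peg, 72 x 15 x 12 mm, lying along its slot; loose. Origin: the middle of its underside
- teaspoon: metal teaspoon, 130 x 26 x 11 mm, lying along its slot; loose. Origin: the middle of its underside
- mug: spotted mug, 82 x 117 x 91 mm high, standing beside the box on its -y side; loose. Origin: middle of its footprint, handle included
- egg_timer: round wind-up egg timer, 62 mm across, 62 mm high, standing beside the box on its +y side; loose. Origin: centre of its underside

How it is judged:
On the way, in this order (a step that is already met when the one before it is completed fails the run):
1. the lid is pushed fully open (value of joint box_lid above 0.13 m), for 0.2 s.
2. the robot points at the battery for 1.8 s, close above its middle, the lid open (horizontal distance between the grasp point and battery below 0.02 m and z of the grasp point in the frame of slide_box between 0.035 and 0.1 m and value of joint box_lid above 0.125 m), for 1.8 s.
At the end, for the whole second after the job is handed in: Lid open at least 125 of 140 mm; the robot, touching nothing, points at the battery: the point between its finger pads is within 20 mm of the battery's middle seen from above and 35 to 100 mm above the worktop. The battery lies within 10 mm of where it lay (all of step 2 and distance of battery from where it was at the start of the episode below 0.01 m).
It fails at once if a thing in the box is touched (contact force between any of the fingers, the arm and battery above 0.2 N or contact force between the fingers and dropper above 0.2 N or contact force between the fingers and peg above 0.2 N or contact force between the fingers and teaspoon above 0.2 N).
It fails at once if a thing in the box is moved or lifted (distance of any of battery, dropper, peg, teaspoon from where it was at the start of the episode above 0.015 m).
It fails at once if the mug or the egg timer is disturbed (distance of any of mug, egg_timer from where it was at the start of the episode above 0.015 m).
It also fails if it takes over 45 s, if anything falls off the work surface, if the arm or the gripper's body presses on something with over 40 N, if the wrist force passes 120 N, or if a joint passes its speed limit or range.

### The arm

A 6-joint arm with a two-finger parallel gripper is mounted at the origin on a cart in front of the work surface, level with it; the furniture and walls round the work are solid. World frame = base frame: x ahead of the robot, y to its left, z up, the work surface at z = 0. Lengths are in m, angles in rad, forces in N, time in s.
With the tool pointing down it reaches from about 0.3 to 1 m from the base axis. Payload 5.1 kg.
Tool frame: the origin (TCP) lies between the finger pads; the fingertips stand 22 mm ahead of it and the grasp point (between the pads) lies 3 mm ahead of it; z points along the fingers, y is the line along which they close (so a half turn about z gives the same grasp; the last joint's range is limited). The gripper opens to 95 mm and grips with 3 to 60 N. Pads are 20 mm wide; open, the fingers measure 119 mm over their backs; the gripper's body (75 mm by 180 mm) begins 59 mm behind the grasp point.
Start: joints at [1.099, 0.124, 1.65, -0, 1.367, -0.083], TCP at [0.246, 0.601, 0.237] pointing down, gripper open.
Joint ranges: [-2.61, 2.61], [-1.02, 2.33], [0.03, 2.71], [-1.35, 4.49], [0.32, 2.68], [-2.91, 2.91]. Speed limits (rad/s): [2.57, 2.57, 3.14, 3.14, 3.14, 3.14].

### API

Orientations are given as a rotation vector (axis times angle).
In Python, from plant import sense, cams, workorder gives the robot as it stands.
- The arm moves only by the shell command python3 -m inch 'ROWS' [FORCE]. ROWS is text: rows parted by semicolons, each of 5 numbers parted by spaces: the opening, from 0 (shut) to 1 (fully open), then the shift along the tool's x, y, z in cm, then the turn about the tool's z in degrees. A call has 1 to 5 rows; each row shifts and turns the commanded pose from where the row before left it, along the tool's axes as they then stand; what a row does not reach is not made up. A row lasts 1/8 s, in which the tool goes at most 62.5 mm and 10.7 degrees, less where a joint would pass 70% of its speed; a pose out of reach is approached as far as the arm can. A call is refused whole if a number of a shift passes 6.25 or a number of a turn 10.7, either way. A call with a gripper value outside its range is refused whole. The fingers move at their own pace and stop on an object; FORCE is the grip in N (left out, the last holds). Time passes only in rows, so rows that do not move let the fingers close. It gives the time, the measured TCP pose, the force, the opening and the grip force at its end, in the units of the state.
- sense(): the state, without advancing time (a new reading comes with each control period).
- cams.camera(name): name is "scene" or "top"; returns a dict with "pixels" (420x560x3 uint8, red, green, blue), "depth" (420x560 float32, m along the optical axis (not along the pixel's ray), 0 where there is no reading), "fovy" (degrees; the focal length in pixels is half the picture's height over the tangent of half this angle, whatever the lens; pixels are square), "cx", "cy" (the principal point, pixels), "R" (3x3) and "t" (3): a world point X has camera coordinates R X + t. Camera axes: x right, y down, z forward; pixel columns grow to the right and rows downward; lengths in m; the calibration is good to about 2 mm. A picture is of the moment at which its call begins.
- workorder.close_job(): hands the job in; it is judged then, once.
The state is a dict: "t": time; "joint_positions": joint angles; "qd": joint speeds; "tau": joint torques, N m; "ee_pos": TCP position; "tcp_rot": TCP orientation; "force": force on the tool from outside, world axes, zero at the start; "wrist_torque": the same for the moment, N m; "gripper_width": finger opening in m; "finger_force": force on a finger pad.
Only numpy, scipy, OpenCV 4.12 (cv2) and the standard library are available. Lean on these libraries where they do the work, as an engineer would, in place of code of your own. Each camera call takes 0.05 s, during which the arm holds its last target. There are 200 camera calls.

## Working session

There is one attempt and no reset: what is moved stays moved. The work goes in short steps, Python scripts to look and compute and a shell command to move; the robot and the scene stay as the last step left them, time stands still between calls to the robot, and variables do not carry over. Pictures are saved under pics/ and viewed, at most 10 in all, crops included, and the job is handed in when it is done.

```bash
mkdir -p pics; cat > h.py <<'E'
import numpy as np, cv2
from plant import sense, cams, workorder
def shot(n,f):
    c=cams.camera(n); cv2.imwrite('pics/'+f,c['pixels'][:,:,::-1]); np.savez('pics/'+f[:-4]+'.npz',**c); return c
def world(c):
    d=c['depth']; h,w=d.shape; f=h/2/np.tan(np.radians(c['fovy'])/2)
    v,u=np.mgrid[:h,:w]
    P=np.stack([(u-c['cx'])*d/f,(v-c['cy'])*d/f,d],-1)
    return (P-c['t'])@c['R']   # R^T(P-t)
E
python3 - <<'E'
from h import *
for n in('top','scene'):
    c=shot(n,n+'1.png'); print(n,c['fovy'],c['cx'],c['cy'],-c['R'].T@c['t'])
s=sense(); print(s['t'],s['ee_pos'],s['tcp_rot'],s['gripper_width'])
E
```

```text
top 51.93335345974947 286.75082237057427 209.15496862675965 [0.43111296 0.01566185 1.08599249]
scene 50.706205083853554 284.81614046537965 211.38662512932825 [-0.00584252 -0.40067282  0.83144697]
0.1 [0.2461911  0.601013   0.23551398] [-6.06762547e-01 -3.08194672e+00  2.81876943e-03] 0.09538135235976453
```

View pics/top1.png

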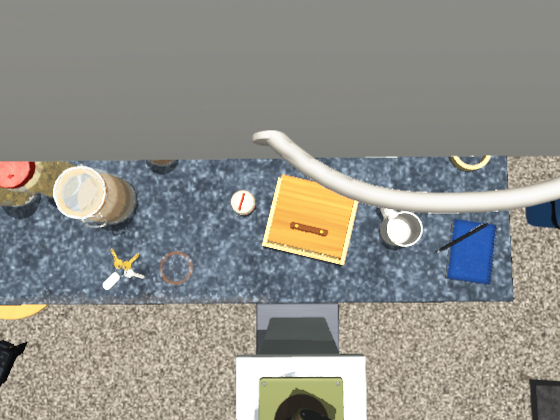

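View pics/scene1.png

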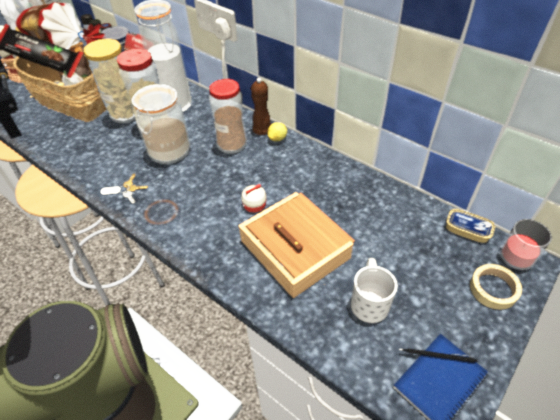

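The top picture shows the box centred near (312,219), the cleat at (309,229), the timer at (243,202) and the mug at (400,230). The scene picture shows the same things, with the cleat at (288,236). A pale overhead arc and a grey slab also cover part of the top view.

```bash
cat > m.py <<'E'
from h import *
for n in('top','scene'):
    c=dict(np.load(f'pics/{n}1.npz')); W=world(c); p=c['pixels']
    hsv=cv2.cvtColor(p,cv2.COLOR_RGB2HSV)
    print(n,'table',W[290,200] if n=='top' else W[200,210])
    if n=='top':
        for uv in((300,80),(350,180),(450,207),(265,138)): print('overhead',uv,W[uv[1],uv[0]])
    x,y,z=W[...,0],W[...,1],W[...,2]
    reg=(x>.2)&(x<.7)&(abs(y)<.35)&(c['depth']>0)
    wood=reg&(hsv[...,0]>8)&(hsv[...,0]<32)&(hsv[...,1]>60)&(z>.035)&(z<.08)
    k,lab,st,ce=cv2.connectedComponentsWithStats(wood.astype(np.uint8)); i=1+np.argmax(st[1:,4])
    P=W[lab==i]; r=cv2.minAreaRect((P[:,:2]*1000).astype(np.float32)); print('box',r,'z pct',np.percentile(P[:,2],[5,50,95]))
    cl=reg&(z>.06)&(z<.08)
    k,lab,st,ce=cv2.connectedComponentsWithStats(cl.astype(np.uint8))
    for i in range(1,k):
        if st[i,4]>15:
            P=W[lab==i]; print('z60-80',st[i,4],ce[i].round(),cv2.minAreaRect((P[:,:2]*1000).astype(np.float32)),P[:,2].mean())
    tall=reg&(z>.02)&(z<.2)
    k,lab,st,ce=cv2.connectedComponentsWithStats(tall.astype(np.uint8))
    for i in range(1,k):
        if st[i,4]>80:
            P=W[lab==i]; print('blob',st[i,4],ce[i].round(),P[:,:2].min(0),P[:,:2].max(0),P[:,2].max())
    o=(z>.1)&(abs(y)<.7)&(x>.2)&(x<.9)&(c['depth']>0)
    print('over .1:',W[o].min(0),W[o].max(0)) if o.any() else 0
E
python3 m.py
```

```text
top table [ 3.13793813e-01  2.50086207e-01 -2.20560570e-05]
overhead (300, 80) [0.46951334 0.01365872 0.9860241 ]
overhead (350, 180) [ 0.45170919 -0.00361379  0.94186841]
overhead (450, 207) [ 0.44195693 -0.03537023  0.94551797]
overhead (265, 138) [0.46721215 0.02510729 0.93870121]
box ((486.2431335449219, -26.258140563964844), (199.86802673339844, 178.67486572265625), 75.97795104980469) z pct [0.04832916 0.05182082 0.05806446]
z60-80 26 [241. 199.] ((533.4574584960938, 139.28509521484375), (5.313567638397217, 32.55194091796875), 72.67852020263672) 0.06188213006360385
z60-80 34 [386. 223.] ((474.3331604003906, -203.2403106689453), (5.9929070472717285, 44.478309631347656), 81.7918930053711) 0.07130309041932575
z60-80 80 [414. 228.] ((460.1549072265625, -262.0963134765625), (71.05721282958984, 30.009950637817383), 3.265019178390503) 0.07068148839266589
z60-80 227 [308. 229.] ((462.2242126464844, -19.959442138671875), (89.00276184082031, 14.012261390686035), 75.94683074951172) 0.06896547435253285
z60-80 19 [388. 239.] ((434.8514404296875, -208.68357849121094), (30.261030197143555, 3.5
[... 1026 characters left out ...]
05469, -235.934814453125), (34.94707489013672, 73.62860107421875), 19.35763931274414) 0.06989549692096048
z60-80 216 [370. 301.] ((436.94659423828125, -250.6094512939453), (35.951595306396484, 80.13394927978516), 18.836519241333008) 0.07021764801746354
blob 1696 [229. 116.] [0.62531669 0.29696961] [0.69987231 0.34994983] 0.19123279576628385
blob 453 [253. 196.] [0.49917444 0.10475074] [0.55453795 0.16318954] 0.062038612006576156
blob 6388 [296. 240.] [ 0.37554868 -0.14612151] [0.59343718 0.09036955] 0.07162595972832603
blob 1666 [373. 290.] [ 0.41774612 -0.28348187] [ 0.51568814 -0.19541776] 0.09207557432153803
over .1: [ 0.21419331 -0.47363271  0.10000308] [0.83696051 0.69999874 0.51292519]
```

Box centre is about (0.481, -0.028), with its x axis at -14°. The cleat is at (0.462, -0.022) with its top at about 0.069. Those fit the sizes given, so I'll turn the tool 8.3°, close the fingers and travel to just behind the cleat.

```bash
python3 -m inch '0 0 0 0 -8.3; 0 -2.2 -3.7 0 0; 0 -2.2 -3.7 0 0; 0 -2.2 -3.7 0 0; 0 -2.2 -3.7 0 0' 20; python3 -m inch '0 -2.2 -3.7 0 0; 0 -2.2 -3.7 0 0; 0 -2.2 -3.7 0 0; 0 -2.2 -3.7 0 0; 0 -2.2 -3.7 0 0';  python3 -m inch '0 -2.2 -3.7 0 0; 0 -2.2 -3.7 0 0; 0 -2.2 -3.7 0 0; 0 -2.2 -3.7 0 0; 0 0 0 0 0'
```

```text
t: 0.72
ee_pos: [0.2961, 0.435, 0.236]
tcp_rot: [-0.382, -3.118, 0.001]
force: [0.3, -0.3, 0.3]
gripper_width: 0.0507
finger_force: 0.0
t: 1.35
ee_pos: [0.358, 0.2291, 0.2362]
tcp_rot: [-0.382, -3.118, 0.0]
force: [0.1, 0.1, 0.2]
gripper_width: 0.0021
finger_force: 0.0
t: 1.98
ee_pos: [0.4079, 0.0637, 0.2363]
tcp_rot: [-0.39, -3.117, 0.0]
force: [-1.0, 0.3, 0.3]
gripper_width: 0.0004
finger_force: 0.0
```

```bash
cat >> h.py <<'E'
def to(x,y,z):
    "remaining shift in tool axes, cm, and tool-y heading"
    from scipy.spatial.transform import Rotation as Ro
    s=sense(); R=Ro.from_rotvec(s['tcp_rot']).as_matrix()
    print('t',round(s['t'],2),'pos',s['ee_pos'].round(4) if hasattr(s['ee_pos'],'round') else s['ee_pos'],'tool cm',(R.T@(np.array([x,y,z])-s['ee_pos'])*100).round(2),'y head',np.degrees(np.arctan2(R[1,1],R[0,1])).round(2),'F',np.round(s['force'],1),'tilt',R[2].round(3),'w',s['gripper_width'])
E
python3 -c "
from h import *
to(.4327,-.015,.082)"
```

```text
t 1.98 pos [0.4079 0.0637 0.2363] tool cm [-4.35 -7.01 15.43] y head 75.75 F [-1.   0.3  0.3] tilt [ 0.001 -0.    -1.   ] w 0.0003581109469283914
```

```bash
python3 -m inch '0 -2.2 -3.5 0 0; 0 -2.15 -3.5 0 0; 0 0 0 4 0; 0 0 0 4 0; 0 0 0 0 0'; python3 -c "
from h import *
to(.4327,-.015,.082)
shot('scene','s2.png')"
```

```text
t: 2.6
ee_pos: [0.4303, -0.0116, 0.153]
tcp_rot: [-0.38, -3.11, -0.001]
force: [0.0, -0.2, 0.7]
gripper_width: 0.0003
finger_force: 0.0
t 2.6 pos [ 0.4303 -0.0116  0.153 ] tool cm [-0.37 -0.27  7.1 ] y head 76.08 F [ 0.  -0.2  0.7] tilt [ 0.008 -0.    -1.   ] w 0.00034459307121863453
```

View pics/s2.png

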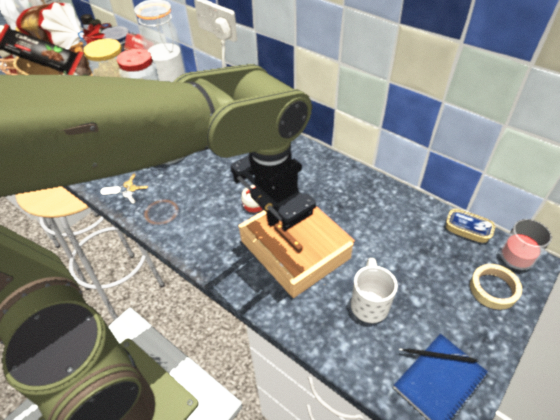

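The picture shows the closed fingers above the lid near (285,215), on the near side of the cleat and clear of the timer. Next I descend.

```bash
python3 -m inch '0 0 -0.2 3 0; 0 0 0 2 0; 0 0 0 1 0; 0 0 0 0.6 0; 0 0 0 0 0'; python3 -c "
from h import *
to(.4327,-.015,.082)"
```

```text
t: 3.28
ee_pos: [0.4331, -0.0147, 0.0914]
tcp_rot: [0.382, 3.117, -0.0]
force: [0.1, 0.2, -0.6]
gripper_width: 0.0006
finger_force: 0.0
t 3.27 pos [ 0.4331 -0.0147  0.0914] tool cm [ 0.03 -0.04  0.94] y head 76.04 F [ 0.1  0.2 -0.6] tilt [-0.001  0.    -1.   ] w 0.0006291897646724632
```

```bash
python3 -m inch '0 0 0 0.5 0; 0 0 0 0.4 0; 0 0 0 0 0; 0 0 0 0 0'; python3 -m inch '0 -0.7 0 0 0; 0 -0.7 0 0 0; 0 -0.7 0 0 0; 0 0 0 0 0'; python3 -c "
from h import *
to(.4327+.97*.15,-.015-.2425*.15,.082)"
```

```text
t: 3.78
ee_pos: [0.4326, -0.0148, 0.0817]
tcp_rot: [-0.382, -3.118, 0.0]
force: [-0.4, -1.2, 0.7]
gripper_width: 0.0002
finger_force: 0.0
t: 4.28
ee_pos: [0.4536, -0.02, 0.0816]
tcp_rot: [0.382, 3.118, -0.0]
force: [0.5, 0.1, 0.3]
gripper_width: 0.0005
finger_force: 0.0
t 4.28 pos [ 0.4536 -0.02    0.0816] tool cm [-12.84  -0.03  -0.03] y head 76.02 F [0.5 0.1 0.3] tilt [-0. -0. -1.] w 0.000451130455468157
```

```bash
python3 -m inch '0 -1.5 0 0 0; 0 -1.5 0 0 0; 0 -1.5 0 0 0'; python3 -m inch '0 -1.5 0 0 0; 0 -1.5 0 0 0; 0 -1.5 0 0 0; 0 -1 0 0 0; 0 0 0 0 0'; python3 -c "
from h import *
to(.4327+.97*.15,-.015-.2425*.15,.082)
shot('scene','s3.png')"
```

```text
t: 4.65
ee_pos: [0.4973, -0.0308, 0.0811]
tcp_rot: [-0.382, -3.117, -0.0]
force: [-2.3, 0.6, -1.0]
gripper_width: 0.0007
finger_force: 1.2
t: 5.28
ee_pos: [0.5516, -0.0444, 0.0824]
tcp_rot: [0.382, 3.116, -0.001]
force: [0.1, -1.1, -0.8]
gripper_width: 0.0005
finger_force: 0.0
t 5.28 pos [ 0.5516 -0.0444  0.0824] tool cm [-2.75 -0.03  0.04] y head 76.02 F [ 0.1 -1.1 -0.8] tilt [-0.003 -0.    -1.   ] w 0.0004839852782952672
```

View pics/s3.png

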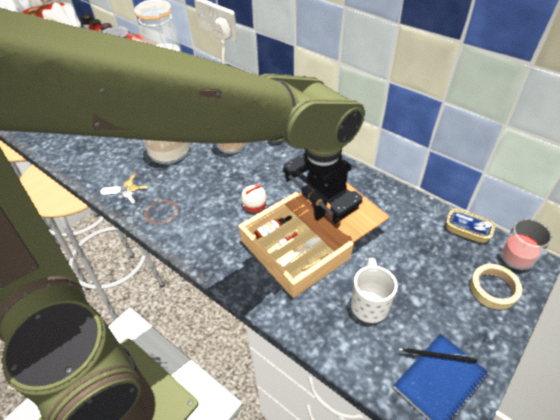

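The lid is sliding open, its far end now at about (385,215), and the slots show between (255,230) and (330,265). I continue to the stop in small steps.

```bash
python3 -m inch '0 -0.8 0 0 0; 0 -0.8 0 0 0; 0 -0.4 0 0 0;0 0 0 0 0'; python3 -m inch '0 -0.4 0 0 0; 0 -0.3 0 0 0;0 0 0 0 0';python3 -m inch '0 -0.3 0 0 0; 0 -0.3 0 0 0;0 0 0 0 0'; python3 -c "
from h import *
to(.4327+.97*.15,-.015-.2425*.15,.082)"
```

```text
t: 5.82
ee_pos: [0.5701, -0.049, 0.0818]
tcp_rot: [0.382, 3.117, -0.0]
force: [-0.0, -0.1, 0.5]
gripper_width: 0.0008
finger_force: 0.0
t: 6.2
ee_pos: [0.5713, -0.0492, 0.0815]
tcp_rot: [-0.38, -3.104, -0.002]
force: [-19.2, 4.7, 16.5]
gripper_width: 0.0006
finger_force: 10.1
t: 6.58
ee_pos: [0.5719, -0.0493, 0.0815]
tcp_rot: [-0.377, -3.089, -0.004]
force: [-37.9, 7.2, 31.1]
gripper_width: 0.0004
finger_force: 19.6
t 6.58 pos [ 0.5719 -0.0493  0.0815] tool cm [-0.66 -0.05 -0.07] y head 76.07 F [-37.9   7.2  31.1] tilt [ 0.03  -0.001 -1.   ] w 0.0004082354588522513
```

Force rose to 38 N with no further motion, so the stop is reached after about 130 mm of travel. I back off, rise and move aside to look.

```bash
python3 -m inch '0 0.6 0 0 0; 0 0.6 0 0 0; 0 0.3 0 -2 0; 0 0 0 -4 0; 0 0 0 -4 0'; python3 -m inch '0 1 3 -3 0; 0 2 4.5 0 0; 0 2 4.5 0 0; 0 2 4.5 0 0; 0 2 4.5 0 0';python3 -m inch '0 2 4.5 0 0; 0 1 2 0 0; 0 0 0 0 0'; python3 -c "
from h import *
shot('scene','s4.png')
c=shot('top','t4.png')
cv2.imwrite('pics/t4c.png',cv2.resize(c['pixels'][150:280,220:420,::-1],None,fx=4,fy=4,interpolation=cv2.INTER_CUBIC))
c=np.load('pics/s4.npz')
cv2.imwrite('pics/s4c.png',cv2.resize(c['pixels'][170:320,220:420,::-1],None,fx=4,fy=4,interpolation=cv2.INTER_CUBIC))
to(.48,-.03,.2)"
```

```text
t: 7.2
ee_pos: [0.5681, -0.0485, 0.1842]
tcp_rot: [0.382, 3.116, -0.0]
force: [-0.0, -0.6, 0.1]
gripper_width: 0.0004
finger_force: 0.0
t: 7.82
ee_pos: [0.5314, 0.1788, 0.2137]
tcp_rot: [0.382, 3.115, 0.002]
force: [1.1, -0.8, 0.6]
gripper_width: 0.0002
finger_force: 0.0
t: 8.2
ee_pos: [0.5178, 0.2491, 0.2132]
tcp_rot: [0.378, 3.116, 0.002]
force: [-0.1, -0.6, -0.2]
gripper_width: 0.0005
finger_force: 0.0
t 8.3 pos [0.518  0.2474 0.2127] tool cm [ -3.   -27.84   1.26] y head 76.04 F [-0.5 -0.7 -0.1] tilt [-0.002  0.001 -1.   ] w 0.00047318683230625203
```

View pics/t4c.png

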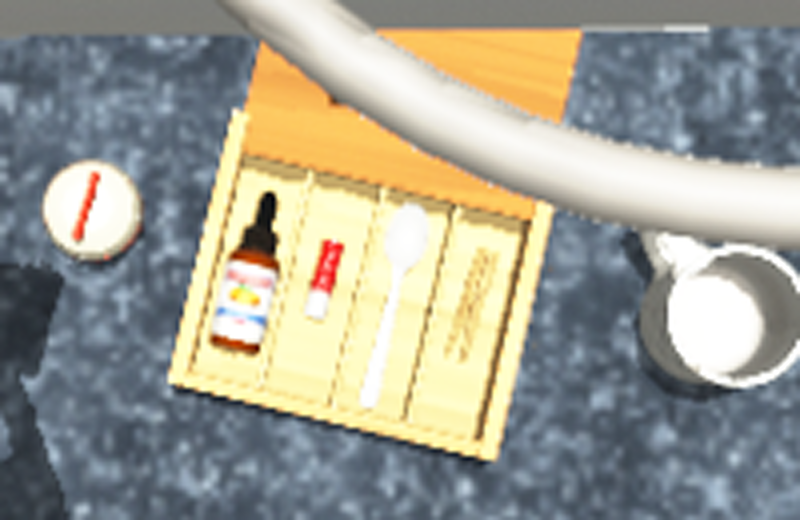

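View pics/s4c.png

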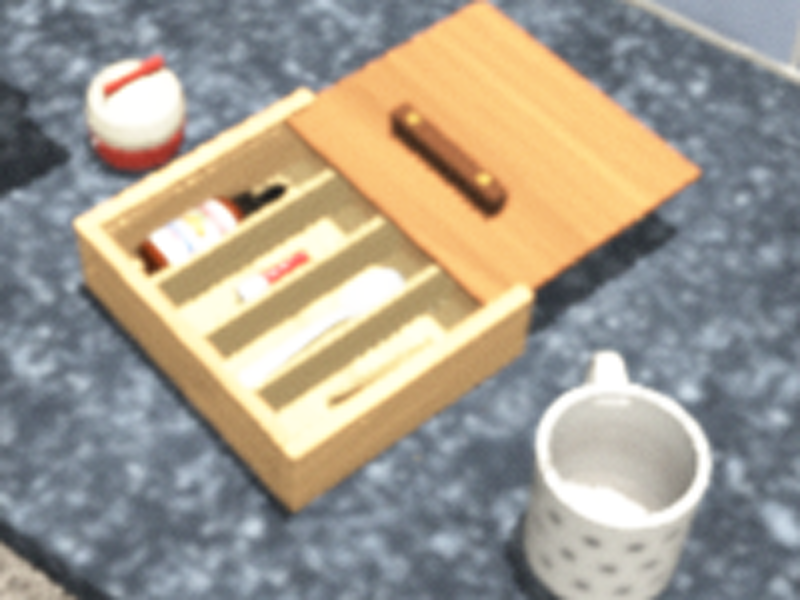

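The top crop shows, from left to right, the dropper, the battery (red and white, ends at crop (334,240) and (314,318)), the spoon and the peg. That puts the battery's middle near full-frame pixel (301,220), a length of about 50 mm. In the scene crop the lid is out, with the cleat at (447,158).

```bash
python3 - <<'E'
from h import *
b=np.array([.481,-.028]); A=np.array([[.970,-.2425],[.2425,.970]])
def ray(c,u,v,z):
    f=210/np.tan(np.radians(c['fovy'])/2); o=-c['R'].T@c['t']
    d=c['R'].T@np.array([(u-c['cx'])/f,(v-c['cy'])/f,1]); return o+d*(z-o[2])/d[2]
def show(n,X): print(n,X.round(4),'box',(A@(X[:2]-b)*1000).round(1))
t=dict(np.load('pics/t4.npz')); s=dict(np.load('pics/s4.npz'))
for n,c,box in(('top',t,(295,205,308,232)),('scene',s,(275,225,305,250))):
    p=c['pixels']; hs=cv2.cvtColor(p,cv2.COLOR_RGB2HSV); m=np.zeros(p.shape[:2],bool); x0,y0,x1,y1=box
    m[y0:y1,x0:x1]=((((hs[...,0]<8)|(hs[...,0]>170))&(hs[...,1]>120)))[y0:y1,x0:x1]
    v,u=np.nonzero(m); X=ray(c,u.mean(),v.mean(),.018); print(len(u),u.mean(),v.mean()); show(n+' red',X)
show('top mid',ray(t,220+324.5/4-.4,150+279/4-.4,.018))
for e in((334,240),(314,318)): show('end',ray(t,220+e[0]/4-.4,150+e[1]/4-.4,.015))
W=world(s); z=W[...,2];cl=(z>.062)&(z<.075)&(W[...,0]>.5)&(W[...,0]<.65)&(abs(W[...,1]+.05)<.1)
show('cleat',W[cl].mean(0)); 
W=world(t); show('depth batt',W[220,301])
for v in range(185,201): print(v,W[v,305].round(4)[[0,1,2]],end=';')
E
```

```text
53 301.66037735849056 216.11320754716982
top red [ 0.4949 -0.0057  0.018 ] box [ 8.1 25. ]
13 292.46153846153845 236.07692307692307
scene red [ 0.497  -0.0119  0.018 ] box [11.6 19.5]
top mid [ 0.4869 -0.0033  0.018 ] box [-0.3 25.4]
end [ 0.5113 -0.0095  0.015 ] box [24.9 25.3]
end [0.4629 0.0035 0.015 ] box [-25.2  26.2]
cleat [ 0.5857 -0.0573  0.0672] box [108.6  -3. ]
depth batt [ 0.4852 -0.0039  0.0202] box [-1.8 24.4]
185 [ 0.5681 -0.014   0.0512];186 [ 0.5659 -0.014   0.0492];187 [ 0.5632 -0.0139  0.0515];188 [ 0.561  -0.014   0.0497];189 [ 0.5586 -0.0139  0.0492];190 [ 0.5555 -0.0138  0.0547];191 [ 0.5533 -0.0138  0.053 ];192 [ 0.551  -0.0138  0.0518];193 [ 0.5487 -0.0138  0.0509];194 [ 0.5467 -0.0138  0.0475];195 [ 0.5483 -0.0149  0.0098];196 [ 5.468e-01 -1.510e-02  2.000e-04];197 [ 0.5436 -0.0149  0.0064];198 [ 0.5412 -0.0149  0.0055];199 [ 0.5388 -0.0149  0.0045];200 [ 0.5367 -0.015   0.    ];
```

The lid's front edge is 60 mm from the box centre (61 expected), so it is fully open. The battery is at (0.4865, -0.005), in the slot whose centre is 23 mm to +y. I go above it, then down.

```bash
python3 -m inch '0 -0.5 -4 0 0; 0 -0.5 -5 0 0; 0 -0.5 -5 0 0; 0 -0.5 -5 0 0; 0 -0.5 -4 0 0'; python3 -m inch '0 0 0 0 0; 0 0 0 0 0'; python3 -c "
from h import *
to(.4865,-.005,.070)"
```

```text
t: 8.93
ee_pos: [0.4858, 0.0154, 0.2123]
tcp_rot: [0.386, 3.116, -0.001]
force: [0.7, 0.5, -0.5]
gripper_width: 0.0005
finger_force: 0.0
t: 9.18
ee_pos: [0.4863, 0.0178, 0.2121]
tcp_rot: [0.385, 3.117, 0.001]
force: [0.5, -0.2, -0.3]
gripper_width: 0.0005
finger_force: 0.0
t 9.18 pos [0.4863 0.0178 0.2121] tool cm [-0.56 -2.21 14.2 ] y head 75.92 F [ 0.5 -0.2 -0.3] tilt [-0.001  0.    -1.   ] w 0.00047113249826089676
```

```bash
python3 -m inch '0 -0.6 -2.2 2 0; 0 0 0 3 0; 0 0 0 3 0; 0 0 0 2 0; 0 0 0 0 0'; python3 -m inch '0 0 0 1.5 0; 0 0 0 1 0; 0 0 0 0 0; 0 0 0 0 0'; python3 -c "
from h import *
to(.4865,-.005,.070)"
```

```text
t: 9.8
ee_pos: [0.4854, -0.0035, 0.1099]
tcp_rot: [-0.38, -3.114, -0.0]
force: [-0.2, 0.7, -0.1]
gripper_width: 0.0005
finger_force: 0.0
t: 10.3
ee_pos: [0.4869, -0.0046, 0.087]
tcp_rot: [0.382, 3.118, -0.0]
force: [0.3, -0.8, -0.2]
gripper_width: 0.0005
finger_force: 0.0
t 10.3 pos [ 0.4869 -0.0046  0.087 ] tool cm [ 0.03 -0.05  1.7 ] y head 76.02 F [ 0.3 -0.8 -0.2] tilt [-0.001  0.    -1.   ] w 0.0004904594800051743
```

```bash
python3 -m inch '0 0 0 0.8 0; 0 0 0 0.8 0; 0 0 0 0 0; 0 0 0 0 0; 0 0 0 0 0'; for i in 1 2 3 4; do python3 -m inch '0 0 0 0 0; 0 0 0 0 0; 0 0 0 0 0; 0 0 0 0 0; 0 0 0 0 0' >/dev/null; done; python3 -c "
from h import *
to(.4865,-.005,.070)
c=shot('scene','s5.png')
cv2.imwrite('pics/s5c.png',cv2.resize(c['pixels'][150:300,220:420,::-1],None,fx=4,fy=4,interpolation=cv2.INTER_CUBIC))"
```

```text
t: 10.92
ee_pos: [0.4869, -0.0045, 0.0709]
tcp_rot: [0.382, 3.118, -0.0]
force: [-0.1, -0.5, -0.1]
gripper_width: 0.0003
finger_force: 0.0
t 13.43 pos [ 0.4867 -0.0045  0.0706] tool cm [ 0.   -0.05  0.06] y head 76.02 F [-0.5 -0.5 -0.8] tilt [ 0.  0. -1.] w 0.00010348105573573091
```

View pics/s5c.png

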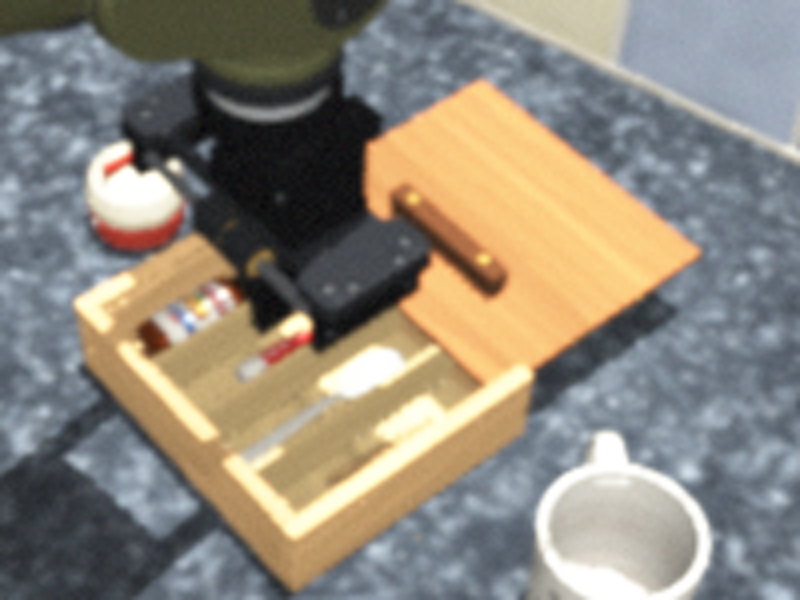

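The fingers hover over the battery (crop (275,355)), the lid is still open, and the timer and mug have not moved.

```bash
python3 -c "
from plant import workorder
print(workorder.close_job())"
```

```text
the job is handed in; nothing more can be done
None
```

The job is handed in: the lid is pushed open to its stop, and the closed fingertips are still pointing about 28 mm above the battery's middle after holding there for over two seconds, with no contact force seen on anything in the box and the mug and egg timer unmoved in the last picture.

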